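# Tap a vise-held block down onto its parallels

## Robot

A 6-joint arm with a two-finger parallel gripper is mounted at the origin on the work surface. World frame = base frame: x ahead of the robot, y to its left, z up, the work surface at z = 0. Lengths are in m, angles in rad, forces in N, time in s.
With the tool pointing down it reaches from about 0.3 to 0.95 m from the base axis. Payload 3.1 kg.
Tool frame: the origin (TCP) lies where the fingers leave the gripper's body, on its centre line; the fingertips stand 73 mm ahead of it and the grasp point (between the pads) lies 54 mm ahead of it; z points along the fingers, y is the line along which they close (so a half turn about z gives the same grasp; the last joint's range is limited). The gripper opens to 85 mm and grips with 20 to 120 N. Pads are 22 mm wide; open, the fingers measure 114 mm over their backs; the gripper's body (76 mm by 85 mm) begins 54 mm behind the grasp point. The pads swing forward as they close: fully open they stand 13 mm farther back than shut.
Start: joints at [1.231, 0.308, 1.634, -0, 1.2, -0.07], TCP at [0.167, 0.602, 0.304] pointing down, gripper open.
Joint ranges: [-3.06, 3.06], [-0.79, 1.96], [0.05, 2.63], [-1.19, 4.34], [0.05, 2.64], [-2.94, 2.94]. Speed limits (rad/s): [2.79, 2.79, 3.14, 3.14, 3.14, 3.14].

## Interface

Orientations are given as a unit quaternion [x, y, z, w].
In Python, from bench import bot, viewer gives the robot as it stands.
- The arm moves only by the tool arm_command, never from a script. Its argument "commands" is a list of rows, each a list of 5 numbers: the opening in per cent of the stroke, from 0 (shut) to 100 (fully open), then the shift along the tool's x, y, z in cm, then the turn about the tool's z in degrees. A call has 1 to 20 rows; each row shifts and turns the commanded pose from where the row before left it, along the tool's axes as they then stand; what a row does not reach is not made up. A row lasts 1/8 s, in which the tool goes at most 62.5 mm and 10.7 degrees, less where a joint would pass 70% of its speed; a pose out of reach is approached as far as the arm can. A call with a gripper value outside its range is refused whole. The fingers move at their own pace and stop on an object; "force" is the grip in N (left out, the last holds). Time passes only in rows, so rows that do not move let the fingers close. It gives the time, the measured TCP pose, the force, the opening and the grip force at its end, in the units of the state.
- bot.observe(): the state, without advancing time (a new reading comes with each control period).
- viewer.capture(name): name is "scene" or "top" or "wrist"; returns (picture, depth): 420x560x3 uint8, blue, green, red; 420x560 float32, m along the optical axis (not along the pixel's ray), 0 where there is no reading.
- viewer.camera_info(name): a dict with "mtx" (3x3 intrinsics, pixels), "eye" and "orientation" of the camera in the world. Camera axes: x right, y down, z forward; pixel columns grow to the right and rows downward; lengths in m; the calibration is good to about 2 mm. A picture is of the moment at which its call begins: read the wrist's pose just before it. camera_info takes no time and is no camera call; for the wrist camera it gives the pose at the moment of the call.
- bot.job_done(): hands the job in; it is judged then, once.
The state is a dict: "time": time; "joints": joint angles; "joint_vel": joint speeds; "joint_efforts": joint torques, N m; "tool_pos": TCP position; "eef_rot": TCP orientation; "ft_force": force on the tool from outside, world axes, zero at the start; "wrist_torque": the same for the moment, N m; "opening": opening from 0.0 (shut) to 1.0 (fully open); "grip_force": force on a finger pad.
Only numpy, scipy, OpenCV 4.12 (cv2) and the standard library are available. Lean on these libraries where they do the work, as an engineer would, in place of code of your own. Each camera call takes 0.05 s, during which the arm holds its last target. There are 200 camera calls.

## Task

The aluminium block gripped in the bench vise has lifted and sits crooked above its two steel parallels, which slide loosely beneath it. Using the nylon-footed drift (never the bare gripper), tap or press the block down gently along both sides and both ends until it sits flat and both parallels are pinched tight; then try each parallel with a light endwise nudge, first the one on the screw side, then the one on the solid-jaw side: neither may slide, and if one does, tap again. Finish with the drift standing upright on the bench, the parallels still in place under the block, and the cup, the round slug and the wrench left alone.

Things in the scene. Friction and masses are not known exactly. Their poses are not given: they have to be found in the camera images.
- vise: Steel bench vise, fixed; place and yaw vary. Origin on the bench under the middle of the 50 mm jaw opening; x along the jaws, y across them, z up. Bed 100 mm long, top 40 mm up; base flange 130 mm long, 12 mm high. Jaws 100 mm long, 36 mm thick, tops 72 mm up: solid jaw at +y (to y = 61 mm), screw-side jaw at -y, with nut block, screw and 64 mm cross handle out to y = -146 mm, 70 mm up.
- block_top (a point): Middle of the top face of the bare aluminium block in the vise, 110 mm (vise x) by 49 mm (y) by 40 mm high, z square to its top. Seated, its top is level, 96 mm above the bench (up to 1 mm lower once pressed tight: the bed is a hair springy); at the start 2.5 to 5 mm higher and tilted up to 3 degrees.
- par_screw: Loose steel parallel, 150 mm long (along vise x), 8 mm wide, 16 mm high, 0.15 kg, origin in the middle of its underside. Lies on the bed by the screw-side jaw (vise y = -20 mm), top 56 mm up; each end sticks out 12 to 28 mm beyond the block, past the bed too. Loose, it slides endwise at under 1.5 N; pinched, it gives no more than 1 to 2 mm to a nudge of 2 to 4 N.
- par_solid: The second parallel, same as the first, close to the solid jaw (vise y = +20 mm).
- drift_mid (a point): Tapping drift: loose upright round tool 85 mm high, 0.12 kg; this point is on its axis half-way up (42.5 mm). White nylon foot 30 mm diameter, 0 to 24 mm up; aluminium collar 38 mm diameter, 24 to 32 mm; aluminium handle 23 mm diameter, 32 to 85 mm (grasp it there from above). It stands on the bench, left or right of the vise.
- drift: The same drift; origin at the middle of its underside.
- block: The same block, 0.6 kg; origin at the middle of its underside (56 mm up when seated). Jaw friction holds it: it can only go down or up and rock, yields to 9 to 15 N and stays as left. About 20 N over each end of each parallel, repeated until it gives no more, seats it and pinches them; light taps move it little or not at all. Over 60 N marks it.
- cup: Bystander: clear plastic cup, 60 mm diameter, 60 mm high, origin under its middle. Leave alone.
- slug: Bystander: bare aluminium round slug, 48 mm diameter, 35 mm high, origin under its middle. Leave alone.
- wrench: Bystander: steel wrench 170 mm long, lying flat, origin under its middle. Leave alone.

How it is judged:
On the way, in this order (a step that is already met when the one before it is completed fails the run):
1. the block is tapped down flat so that both parallels are pinched (z of block_top in the frame of vise below 0.0968 m and angle between block_top's own z axis and vertical below 0.014 rad and contact force between block and par_screw above 2 N and contact force between block and par_solid above 2 N), for 0.2 s.
2. the screw-side parallel, pinched, is nudged and does not slide (all of step 1 and contact force between any of the fingers, drift and par_screw above 2 N and linear speed of par_screw below 0.01 m/s), for 0.02 s.
3. the solid-jaw-side parallel, pinched, is nudged and does not slide (all of step 1 and contact force between any of the fingers, drift and par_solid above 2 N and linear speed of par_solid below 0.01 m/s), for 0.02 s.
At the end, for the whole second after the job is handed in: The block is down (top at most 0.8 mm above its seated 96 mm, tilt under 0.014 rad), it presses on both parallels with more than 2 N each, both parallels are at rest and within 18 mm lengthwise of the vise's middle, and the drift stands upright (within 0.1 rad) on the bench, at rest (all of step 1 and x of par_screw in the frame of vise between -0.018 and 0.018 m and linear speed of each of par_screw, par_solid, drift below 0.01 m/s and x of par_solid in the frame of vise between -0.018 and 0.018 m and angle between drift's own z axis and vertical below 0.1 rad and height (world z) of drift between -0.004 and 0.004 m); the robot touches nothing.
It fails at once if the bare gripper presses on the block (contact force between any of the fingers, the arm and block above 3 N).
It fails at once if the block is struck or pressed hard (over 60 N) (contact force between drift and block above 60 N).
It fails at once if a bystander is disturbed (distance of any of cup, slug, wrench from where it was at the start of the episode above 0.02 m).
It also fails if it takes over 72 s, if anything falls off the work surface, if the arm or the gripper's body presses on something with over 40 N, if the wrist force passes 120 N, or if a joint passes its speed limit or range.

## Working session

There is one attempt and no reset: what is moved stays moved. The work goes in short steps, Python scripts to look and compute and a tool call to move; the robot and the scene stay as the last step left them, time stands still between calls to the robot, and variables do not carry over. Pictures are saved under pics/ and viewed, at most 10 in all, crops included, and the job is handed in when it is done.

Besides the shell and the picture viewer there is one more tool, called after ">>>" as name([rows], argument=value, ...), one row to a line, values as JSON. arm_command: Moves the arm, as the interface text tells. Its arguments: {"type":"object","properties":{"commands":{"type":"array"},"force":{"type":"number"}},"required":["commands"]}

```bash
mkdir -p pics; ls
cat > h.py <<'E'
import numpy as np, cv2
from bench import bot, viewer
from scipy.spatial.transform import Rotation as R
def cam(n):
    c=viewer.camera_info(n); return np.array(c["mtx"]),np.array(c["eye"]),c["orientation"]
def rot(o):
    o=np.array(o); return o if o.shape==(3,3) else R.from_quat(o).as_matrix()
def cloud(n,info,d):
    K,e,o=info; v,u=np.mgrid[:d.shape[0],:d.shape[1]]
    p=np.stack([(u-K[0,2])/K[0,0]*d,(v-K[1,2])/K[1,1]*d,d],-1)
    return p@rot(o).T+e
E
python3 - <<'E'
from h import *
s=bot.observe(); print(s)
for n in("scene","top"):
    i=cam(n); print(n,i)
    im,d=viewer.capture(n); cv2.imwrite(f"pics/{n}0.png",im); np.savez(f"{n}0.npz",im=im,d=d)
E
```

```text
pics
{'time': 0.0, 'joints': array([ 1.23129870e+00,  3.08982759e-01,  1.63523829e+00, -3.37549900e-05,
        1.19967495e+00, -6.97078442e-02]), 'joint_vel': array([-0.00052664,  0.00107384,  0.00017875, -0.00106563, -0.00074579,
        0.00174353]), 'joint_efforts': array([-1.66312435e-03, -4.15247977e+01, -2.76669270e+01, -2.16450467e-04,
        1.00908772e-02,  2.24291796e-06]), 'tool_pos': array([0.16639435, 0.60174513, 0.30263608]), 'eef_rot': array([ 1.34479984e-01,  9.90915641e-01, -1.13084463e-03, -2.18601166e-04]), 'ft_force': array([ 0.25928814, -0.83223324,  1.65805551]), 'wrist_torque': array([-0.04824768, -0.04537734,  0.04881724]), 'grip_force': 0.0, 'opening': 0.995723091307649}
scene (array([[505.31476824,   0.        , 275.67276599],
       [  0.        , 505.31476824, 214.04997027],
       [  0.        ,   0.        ,   1.        ]]), array([0.88458826, 0.5416784 , 0.84288835]), array([ 0.27725888,  0.89653912, -0.33100988, -0.09888165]))
top (array([[435.61369148,   0.        , 279.01864739],
       [  0.        , 435.61369148, 206.91001653],
       [  0.        ,   0.        ,   1.        ]]), array([ 0.41563233, -0.00658233,  1.03206867]), array([-0.69630391,  0.71579812, -0.03139537,  0.04252362]))
```

View pics/scene0.png

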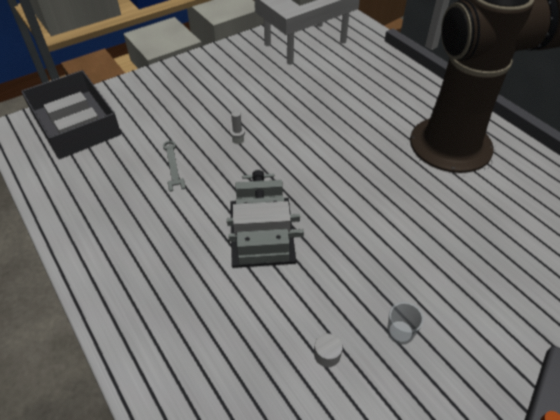

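View pics/top0.png

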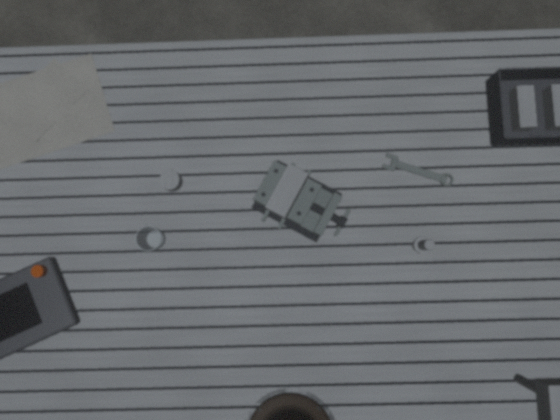

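The scene view shows the block/vise at about (262,220), the drift at (237,127), the wrench at (173,165), the slug at (328,349) and the cup at (404,323). The top view shows the block at (288,190), the screw handle at (341,222) to the right and the drift at (425,245).

Run:
```python
from h import *
for n in("top","scene"):
    f=np.load(f"{n}0.npz"); P=cloud(n,cam(n),f["d"]); z=P[...,2]; ok=f["d"]>0
    c=(0.45,-0.04) 
    pu={"top":(288,190),"scene":(262,217)}[n]; print(n,"block px",P[pu[1],pu[0]])
    b=P[pu[1],pu[0]]
    m=ok&(z>.088)&(z<.112)&(np.hypot(P[...,0]-b[0],P[...,1]-b[1])<.1)
    nl,lab,st,cen=cv2.connectedComponentsWithStats(m.astype(np.uint8)); k=1+np.argmax(st[1:,4]); q=P[lab==k]
    A=np.c_[q[:,:2]-q[:,:2].mean(0),np.ones(len(q))]; co=np.linalg.lstsq(A,q[:,2],rcond=None)[0]
    r=cv2.minAreaRect(q[:,:2].astype(np.float32)*1000)
    print(len(q),"plane",co,"rect",r,"med",np.median(q,0))
    g=cv2.cvtColor(f["im"],cv2.COLOR_BGR2GRAY)
    pd={"top":(425,245),"scene":(237,117)}[n]
    d=P[pd[1],pd[0]]; print("drift",d)
    w=ok&(np.hypot(P[...,0]-d[0],P[...,1]-d[1])<.06)
    for lo,hi in((.008,.022),(.02,.035),(.035,.075),(.078,.095)):
        q=P[w&(z>lo)&(z<hi)]
        if len(q): print(lo,hi,len(q),np.median(q,0),(q.min(0)+q.max(0))/2,np.ptp(q,axis=0))
```

```text
top block px [ 0.54994905 -0.01358314  0.09915314]
1155 plane [-0.0125582  -0.03392635  0.09803946] rect ((551.63623046875, -11.312263488769531), (49.31597900390625, 109.96990966796875), 60.12083435058594) med [ 0.55100491 -0.01137921  0.09815369]
drift [ 0.42381091 -0.30502417  0.08545512]
0.008 0.022 6 [ 0.42636064 -0.30152859  0.00938038] [ 0.42520162 -0.30181124  0.00984637] [0.01398145 0.00216471 0.00360488]
0.02 0.035 103 [ 0.42493476 -0.30716932  0.032068  ] [ 0.42674845 -0.31225427  0.03068237] [0.03663923 0.03127643 0.00841602]
0.035 0.075 65 [ 0.42453761 -0.30582544  0.05242334] [ 0.42451164 -0.31059456  0.05477823] [0.02744904 0.01442138 0.03950561]
0.078 0.095 92 [ 0.42586928 -0.31410131  0.08483445] [ 0.42584142 -0.31464816  0.08349942] [0.02164667 0.02126932 0.01082501]
scene block px [0.55631122 0.00401227 0.09546525]
1248 plane [-0.03811868 -0.07089738  0.09694623] rect ((552.9691772460938, -5.345787048339844), (52.894710540771484, 109.73407745361328), 60.35813903808594) med [ 0.55468202 -0.00365945  0.09739409]
drift [ 0.42691346 -0.30295574  0.07750658]
0.008 0.022 44 [ 0.43318786 -0.29795961  0.01298454] [ 0.42906742 -0.30309025  0.01491919] [0.02714316 0.01930105 0.01317918]
0.02 0.035 102 [ 0.4326146  -0.30020816  0.02993624] [ 0.42689278 -0.30901483  0.02803761] [0.03762205 0.03831143 0.01309192]
0.035 0.075 122 [ 0.43235849 -0.3018859   0.05424303] [ 0.42777807 -0.30580145  0.05488056] [0.0223144  0.02002958 0.0394921 ]
0.078 0.095 58 [ 0.42802268 -0.3077328   0.08276546] [ 0.42667407 -0.30890143  0.08228938] [0.0216559  0.02225419 0.00816638]
```

>>> arm_command([
  [100, 0, 0, 0, 7.2],
  [100, 0, 0, 0, 7.2],
  [100, -4.56, -2.43, 0, 0],
  [100, -4.56, -2.43, 0, 0],
  [100, -4.56, -2.43, 0, 0],
  [100, -4.56, -2.43, 0, 0],
  [100, -4.56, -2.43, 0, 0],
  [100, -4.56, -2.43, 0, 0],
  [100, -4.56, -2.43, 0, 0],
  [100, -4.56, -2.43, 0, 0],
  [100, -4.56, -2.43, 0, 0],
  [100, -4.56, -2.43, 0, 0],
  [100, -4.56, -2.43, 0, 0],
  [100, -4.56, -2.43, 0, 0],
  [100, -4.56, -2.43, 0, 0],
  [100, -4.56, -2.43, 0, 0],
  [100, 0, 0, 0, 0],
  [100, 0, 0, 0, 0],
])

```text
time: 2.35
tool_pos: [0.5502, -0.0104, 0.3031]
eef_rot: [0.258, 0.966, 0.0, -0.001]
ft_force: [0.8, 0.6, 0.2]
opening: 0.999
grip_force: 0.0
```

Run:
```python
from h import *
i=cam("wrist"); s=bot.observe(); print(s["tool_pos"],s["eef_rot"],s["ft_force"],i[1])
im,d=viewer.capture("wrist"); cv2.imwrite("pics/w1.png",im)
P=cloud("w",i,d); np.savez("w1.npz",im=im,P=P,d=d)
m=(d>0)&(P[...,2]>.09)&(P[...,2]<.112)
nl,lab,st,cen=cv2.connectedComponentsWithStats(m.astype(np.uint8)); k=1+np.argmax(st[1:,4]); q=P[lab==k]; print(st[k],cen[k])
print(cv2.minAreaRect(q[:,:2].astype(np.float32)*1000))
A=np.c_[q[:,:2]-q[:,:2].mean(0),np.ones(len(q))]; print(np.linalg.lstsq(A,q[:,2],rcond=None)[0])
```

```text
[ 0.55023716 -0.01037683  0.30313146] [ 2.57999774e-01  9.66144388e-01  9.71408028e-05 -1.06239469e-03] [0.78358614 0.57813868 0.17547329] [0.48794391 0.02449782 0.37331933]
[ 254  135   60  124 6968] [283.4054248  195.24253731]
((551.993408203125, -8.651817321777344), (49.060638427734375, 110.12372589111328), 60.136619567871094)
[-0.01695696 -0.03815389  0.09852982]
```

View pics/w1.png

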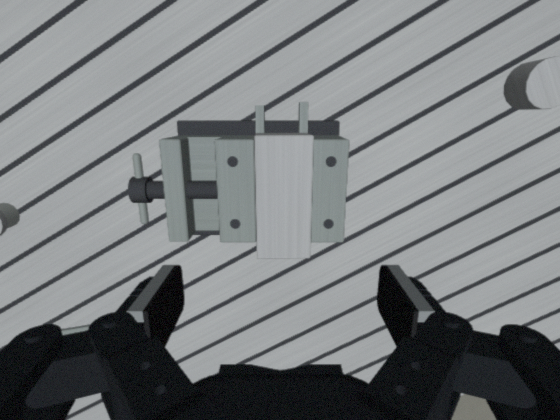

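The wrist view shows the block at (283,195), with the far ends of the parallels at (260,105) on the screw side and (303,102) on the solid side. The slug is at upper right and the screw handle at left (140,190).

```bash
cat >> h.py <<'E'
C=np.array([.5520,-.0087]); YAW=np.deg2rad(60.13-90)
VX=np.array([np.cos(YAW),np.sin(YAW)]); VY=np.array([-VX[1],VX[0]])
def vise(p): q=p[...,:2]-C; return np.stack([q@VX,q@VY,p[...,2]],-1)
E
python3 - <<'E'
from h import *
f=np.load("w1.npz"); V=vise(f["P"]); ok=f["d"]>0
for y in(-.02,.02):
    m=ok&(abs(V[...,1]-y)<.008)&(V[...,0]>.052)&(V[...,2]>.046)&(V[...,2]<.066)&(V[...,0]<.1)
    q=V[m]; print(y,len(q),q[:,0].max(),np.percentile(q[:,0],95),np.median(q[:,1:],0))
d=np.array([.4263,-.3118])-np.array([.5502,-.0104])
print("to drift, tool cm",-d@VX*100,d@VY*100)
E
```

```text
Traceback (most recent call last):
ValueError: zero-size array to reduction operation maximum which has no identity
```

Run:
```python
from h import *
f=np.load("w1.npz"); V=vise(f["P"])
for u,v in((260,106),(260,115),(303,104),(303,115),(283,195)): print(u,v,f["d"][v,u],V[v,u])
K,e,o=cam("wrist")
for u,v in((260,105.5),(303,102)):
    r=rot(o)@np.linalg.solve(K,[u,v,1]); print(vise(e+r*(.056-e[2])/r[2]))
d=np.array([.4263,-.3118])-np.array([.5502,-.0104])
print("to drift, tool cm",-d@VX*100,d@VY*100)
```

```text
260 106 0.302948 [-0.07849241 -0.02138291  0.05575946]
260 115 0.3041324 [-0.07053857 -0.02145914  0.05685393]
303 104 0.30179977 [-0.08021599  0.01810436  0.05648937]
303 115 0.30525348 [-0.07052115  0.01834128  0.05572931]
283 195 0.28356415 [-0.00450994 -0.00044874  0.09763725]
[-0.07927037 -0.02105592  0.056     ]
[-0.08236313  0.01841801  0.056     ]
to drift, tool cm -4.266654557524057 -32.30676955201122
```

>>> arm_command([
  [100, -0.6, -4.6, 0, 0],
  [100, -0.6, -4.6, 0, 0],
  [100, -0.6, -4.6, 0, 0],
  [100, -0.6, -4.6, 0, 0],
  [100, -0.6, -4.6, 0, 0],
  [100, -0.6, -4.6, 0, 0],
  [100, -0.67, -4.7, 0, 0],
  [100, 0, 0, 0, 0],
  [100, 0, 0, 0, 0],
])

```text
time: 3.52
tool_pos: [0.4272, -0.3105, 0.3037]
eef_rot: [0.257, 0.966, 0.001, -0.0]
ft_force: [0.1, -0.5, -0.6]
opening: 1.0
grip_force: 0.0
```

Run:
```python
from h import *
i=cam("wrist"); s=bot.observe(); t=s["tool_pos"]; print(t,s["ft_force"])
im,d=viewer.capture("wrist"); cv2.imwrite("pics/w2.png",im)
P=cloud("w",i,d); z=P[...,2]; w=(d>0)&(np.hypot(P[...,0]-t[0],P[...,1]-t[1])<.06)
for lo,hi in((.02,.034),(.04,.075),(.08,.09)):
    q=P[w&(z>lo)&(z<hi)]
    if len(q):
        c,r=cv2.minEnclosingCircle(q[:,:2].astype(np.float32)); print(lo,hi,len(q),c,r)
        e=np.array(c)-t[:2]; print("tool cm",-e@VX*100,e@VY*100)
```

```text
[ 0.42721613 -0.31046081  0.30368521] [ 0.08120277 -0.47153748 -0.64466159]
0.02 0.034 457 (0.4262385964393616, -0.3127676546573639) 0.019047003239393234
tool cm -0.030121153509301137 -0.2487244747135724
0.04 0.075 146 (0.42331790924072266, -0.3116447925567627) 0.011158731766045094
tool cm 0.27907079163768955 -0.29681471435549994
0.08 0.09 476 (0.4261843264102936, -0.31268706917762756) 0.011431080289185047
tool cm -0.02140165749836274 -0.2444392739821038
```

>>> arm_command([
  [100, 0, -0.24, 3, 0],
  [100, 0, 0, 4.5, 0],
  [100, 0, 0, 4.5, 0],
  [100, 0, 0, 3.8, 0],
  [100, 0, 0, 2.5, 0],
  [100, 0, 0, 0, 0],
  [100, 0, 0, 0, 0],
  [0, 0, 0, 0, 0],
  [0, 0, 0, 0, 0],
  [0, 0, 0, 0, 0],
  [0, 0, 0, 0, 0],
  [0, 0, 0, 0, 0],
  [0, 0, 0, 0, 0],
  [0, 0, 0, 0, 0],
], force=110)

```text
time: 5.32
tool_pos: [0.4263, -0.3143, 0.1216]
eef_rot: [0.258, 0.966, -0.0, 0.0]
ft_force: [-0.4, 0.8, 6.1]
opening: 0.243
grip_force: 107.3
```

>>> arm_command([
  [0, 0, 0, -2.5, 0],
  [0, 0, 0, -5, 0],
  [0, 0, 0, -5, 0],
  [0, 1.2, 4.42, 0, 0],
  [0, 1.2, 4.42, 0, 0],
  [0, 1.2, 4.42, 0, 0],
  [0, 1.2, 4.42, 0, 0],
  [0, 1.2, 4.42, 0, 0],
  [0, 1.2, 4.42, 0, 0],
  [0, 1.12, 4.43, 0, 0],
  [0, 0, 0, 0, 0],
  [0, 0, 0, 0, 0],
  [0, 0, 0, 0, 0],
])

```text
time: 6.95
tool_pos: [0.5074, -0.0051, 0.2455]
eef_rot: [0.258, 0.966, -0.0, -0.0]
ft_force: [0.1, 0.4, -1.4]
opening: 0.244
grip_force: 107.8
```

Run:
```python
from h import *
i=cam("wrist"); s=bot.observe(); t=s["tool_pos"]; print(t,vise(t),s["ft_force"],s["eef_rot"])
im,d=viewer.capture("wrist"); cv2.imwrite("pics/w3.png",im)
im,d=viewer.capture("scene"); cv2.imwrite("pics/s3.png",cv2.resize(im[100:300,130:400],None,fx=2.9,fy=2.9))
```

```text
[ 0.50740413 -0.00512066  0.24548082] [-0.04045428 -0.0191064   0.24548082] [ 0.06146493  0.37170161 -1.35159172] [ 2.58302545e-01  9.66063959e-01 -2.54773702e-04 -3.96986398e-04]
```

View pics/w3.png

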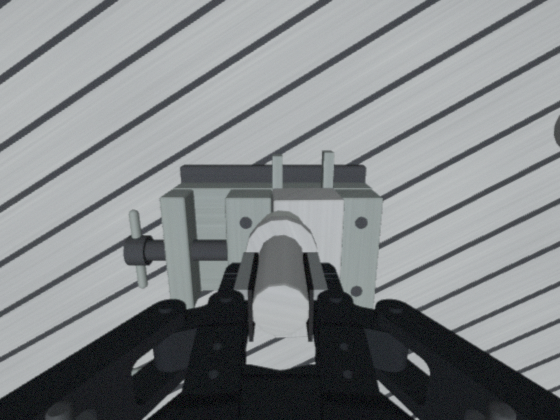

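The wrist view shows the drift held upright with its foot over the screw-side -x corner of the block, around (283,230).

>>> arm_command([
  [0, 0, 0, 1.0, 0],
  [0, 0, 0, 0.8, 0],
  [0, 0, 0, 0.2, 0],
  [0, 0, 0, 0.2, 0],
  [0, 0, 0, 0.1, 0],
])

```text
time: 7.68
tool_pos: [0.508, -0.0041, 0.2229]
eef_rot: [0.258, 0.966, 0.0, 0.0]
ft_force: [-0.6, 0.5, -1.0]
opening: 0.243
grip_force: 107.8
```

>>> arm_command([
  [0, 0, 0, 0.1, 0],
  [0, 0, 0, 0.1, 0],
  [0, 0, 0, 0.1, 0],
])

```text
time: 8.05
tool_pos: [0.5082, -0.0041, 0.2208]
eef_rot: [0.258, 0.966, -0.0, 0.0]
ft_force: [-2.6, -0.3, 8.0]
opening: 0.244
grip_force: 107.9
```

>>> arm_command([
  [0, 0, 0, 0.1, 0],
  [0, 0, 0, 0.1, 0],
  [0, 0, 0, 0, 0],
])

```text
time: 8.43
tool_pos: [0.5083, -0.0042, 0.2196]
eef_rot: [0.258, 0.966, -0.0, 0.0]
ft_force: [-3.0, -0.4, 8.7]
opening: 0.241
grip_force: 108.3
```

>>> arm_command([
  [0, 0, 0, 0.1, 0],
  [0, 0, 0, 0.1, 0],
  [0, 0, 0, 0.1, 0],
  [0, 0, 0, 0, 0],
])

```text
time: 8.93
tool_pos: [0.5078, -0.0051, 0.2173]
eef_rot: [0.257, 0.966, -0.001, -0.0]
ft_force: [-5.6, -1.6, 12.5]
opening: 0.238
grip_force: 109.4
```

>>> arm_command([
  [0, 0, 0, -1.3, 0],
  [0, -4, 0, 0, 0],
  [0, -4, 0, 0, 0],
  [0, 0, 0, 0, 0],
  [0, 0, 0, 0.3, 0],
  [0, 0, 0, 0.1, 0],
  [0, 0, 0, 0.1, 0],
  [0, 0, 0, 0.1, 0],
])

```text
time: 9.93
tool_pos: [0.5769, -0.0436, 0.2219]
eef_rot: [0.257, 0.966, 0.0, -0.0]
ft_force: [0.1, 0.0, -0.9]
opening: 0.244
grip_force: 107.6
```

>>> arm_command([
  [0, 0, 0, 0.1, 0],
  [0, 0, 0, 0.1, 0],
  [0, 0, 0, 0.1, 0],
  [0, 0, 0, 0.1, 0],
  [0, 0, 0, 0, 0],
])

```text
time: 10.55
tool_pos: [0.5773, -0.0439, 0.2179]
eef_rot: [0.258, 0.966, -0.0, 0.0]
ft_force: [0.0, 0.2, -1.0]
opening: 0.241
grip_force: 107.7
```

>>> arm_command([
  [0, 0, 0, 0.1, 0],
  [0, 0, 0, 0.1, 0],
  [0, 0, 0, 0.1, 0],
  [0, 0, 0, 0, 0],
])

```text
time: 11.05
tool_pos: [0.5777, -0.0443, 0.2173]
eef_rot: [0.258, 0.966, -0.0, 0.0]
ft_force: [-4.0, -0.3, 10.3]
opening: 0.244
grip_force: 108.4
```

>>> arm_command([
  [0, 0, 0, 0.1, 0],
  [0, 0, 0, 0.1, 0],
  [0, 0, 0, 0, 0],
])

```text
time: 11.42
tool_pos: [0.578, -0.0445, 0.217]
eef_rot: [0.257, 0.966, -0.0, 0.001]
ft_force: [-5.9, 0.2, 17.4]
opening: 0.245
grip_force: 109.4
```

>>> arm_command([
  [0, 0, 0, 0.1, 0],
  [0, 0, 0, 0, 0],
  [0, 0, 0, -1.4, 0],
  [0, 0, 3.7, 0, 0],
  [0, 0, 0, 0, 0],
  [0, 0, 0, 0.3, 0],
  [0, 0, 0, 0.2, 0],
  [0, 0, 0, 0.2, 0],
  [0, 0, 0, 0, 0],
])

```text
time: 12.55
tool_pos: [0.5953, -0.0122, 0.2184]
eef_rot: [0.258, 0.966, -0.0, -0.0]
ft_force: [-0.7, -0.7, -1.2]
opening: 0.246
grip_force: 107.9
```

>>> arm_command([
  [0, 0, 0, 0.1, 0],
  [0, 0, 0, 0.1, 0],
  [0, 0, 0, 0.1, 0],
  [0, 0, 0, 0, 0],
])

```text
time: 13.05
tool_pos: [0.596, -0.012, 0.2173]
eef_rot: [0.258, 0.966, -0.0, 0.0]
ft_force: [-1.9, 0.1, 4.7]
opening: 0.242
grip_force: 108.2
```

>>> arm_command([
  [0, 0, 0, 0.1, 0],
  [0, 0, 0, 0.1, 0],
  [0, 0, 0, 0.1, 0],
  [0, 0, 0, 0, 0],
])

```text
time: 13.55
tool_pos: [0.5965, -0.0118, 0.217]
eef_rot: [0.258, 0.966, 0.0, 0.001]
ft_force: [-5.3, 1.3, 15.3]
opening: 0.241
grip_force: 110.0
```

>>> arm_command([
  [0, 0, 0, 0.15, 0],
  [0, 0, 0, 0, 0],
  [0, 0, 0, -1.5, 0],
  [0, 4, 0, 0, 0],
  [0, 4, 0, 0, 0],
  [0, 0, 0, 0, 0],
  [0, 0, 0, 0.4, 0],
  [0, 0, 0, 0.2, 0],
  [0, 0, 0, 0.2, 0],
  [0, 0, 0, 0, 0],
])

```text
time: 14.8
tool_pos: [0.5265, 0.0277, 0.218]
eef_rot: [0.258, 0.966, -0.0, -0.0]
ft_force: [0.2, 1.0, -2.1]
opening: 0.244
grip_force: 107.9
```

>>> arm_command([
  [0, 0, 0, 0.1, 0],
  [0, 0, 0, 0.1, 0],
  [0, 0, 0, 0.1, 0],
  [0, 0, 0, 0.1, 0],
  [0, 0, 0, 0, 0],
])

```text
time: 15.42
tool_pos: [0.5268, 0.0279, 0.2172]
eef_rot: [0.258, 0.966, -0.0, 0.0]
ft_force: [-3.9, -0.2, 12.7]
opening: 0.24
grip_force: 109.8
```

>>> arm_command([
  [0, 0, 0, 0.1, 0],
  [0, 0, 0, 0.1, 0],
  [0, 0, 0, 0.1, 0],
  [0, 0, 0, 0, 0],
])

```text
time: 15.92
tool_pos: [0.5272, 0.0279, 0.2167]
eef_rot: [0.257, 0.966, -0.0, 0.0]
ft_force: [-7.4, -0.1, 25.9]
opening: 0.243
grip_force: 111.2
```

>>> arm_command([
  [0, 0, 0, -1.2, 0],
  [0, 0, -3.7, 0, 0],
  [0, 0, 0, 0, 0],
  [0, 0, 0, 0.5, 0],
  [0, 0, 0, 0.2, 0],
  [0, 0, 0, 0.2, 0],
  [0, 0, 0, 0.15, 0],
  [0, 0, 0, 0, 0],
])

```text
time: 16.92
tool_pos: [0.5087, -0.0041, 0.2169]
eef_rot: [0.257, 0.966, -0.001, -0.0]
ft_force: [-9.5, -0.6, 24.2]
opening: 0.24
grip_force: 111.1
```

Good. Next: the +x screw end, then the +x solid end.

>>> arm_command([
  [0, 0, 0, -1.15, 0],
  [0, -4, 0, 0, 0],
  [0, -4, 0, 0, 0],
  [0, 0, 0, 0, 0],
  [0, 0, 0, 0.6, 0],
  [0, 0, 0, 0.2, 0],
  [0, 0, 0, 0.2, 0],
  [0, 0, 0, 0.1, 0],
  [0, 0, 0, 0, 0],
])

```text
time: 18.05
tool_pos: [0.577, -0.0436, 0.2169]
eef_rot: [0.257, 0.966, -0.0, 0.0]
ft_force: [-5.0, -1.0, 15.0]
opening: 0.246
grip_force: 109.8
```

>>> arm_command([
  [0, 0, 0, -1.15, 0],
  [0, 0, 3.7, 0, 0],
  [0, 0, 0, 0, 0],
  [0, 0, 0, 0.6, 0],
  [0, 0, 0, 0.2, 0],
  [0, 0, 0, 0.2, 0],
  [0, 0, 0, 0.1, 0],
  [0, 0, 0, 0, 0],
])

```text
time: 19.05
tool_pos: [0.5953, -0.0119, 0.2169]
eef_rot: [0.258, 0.966, 0.0, -0.001]
ft_force: [-5.5, 2.1, 14.8]
opening: 0.24
grip_force: 110.2
```

>>> arm_command([
  [0, 0, 0, 0.15, 0],
  [0, 0, 0, 0.1, 0],
  [0, 0, 0, 0, 0],
])

```text
time: 19.42
tool_pos: [0.5958, -0.0118, 0.2166]
eef_rot: [0.258, 0.966, 0.001, -0.0]
ft_force: [-8.0, 3.1, 23.0]
opening: 0.241
grip_force: 111.2
```

>>> arm_command([
  [0, 0, 0, -1.2, 0],
  [0, 0, -3.7, 0, 0],
  [0, 0, 0, 0, 0],
  [0, 0, 0, 0.6, 0],
  [0, 0, 0, 0.2, 0],
  [0, 0, 0, 0.2, 0],
  [0, 0, 0, 0.2, 0],
  [0, 0, 0, 0, 0],
])

```text
time: 20.42
tool_pos: [0.5782, -0.0446, 0.2166]
eef_rot: [0.257, 0.966, -0.001, 0.0]
ft_force: [-9.9, -3.7, 25.2]
opening: 0.241
grip_force: 111.4
```

>>> arm_command([
  [0, 0, 0, -1.2, 0],
  [0, 4, 0, 0, 0],
  [0, 4, 3.7, 0, 0],
  [0, 0, 0, 0, 0],
  [0, 0, 0, 0.6, 0],
  [0, 0, 0, 0.2, 0],
  [0, 0, 0, 0.2, 0],
  [0, 0, 0, 0.15, 0],
  [0, 0, 0, 0, 0],
])

```text
time: 21.55
tool_pos: [0.5281, 0.0282, 0.2167]
eef_rot: [0.259, 0.966, 0.001, 0.0]
ft_force: [-8.0, 4.8, 24.2]
opening: 0.242
grip_force: 111.7
```

>>> arm_command([
  [0, 0, 0, -2.5, 0],
  [0, 3.2, -2, 0, 0],
  [0, 3.25, -1.95, 0, 0],
  [0, 0, 0, 0, 0],
  [0, 0, 0, 0, 0],
  [0, 0, 0, 3, 0],
  [0, 0, 0, 3, 0],
  [0, 0, 0, 1.9, 0],
  [0, 0, 0, 0, 0],
  [0, 0, 0, 0, 0],
])

```text
time: 22.8
tool_pos: [0.4522, 0.0256, 0.1585]
eef_rot: [0.258, 0.966, 0.0, 0.001]
ft_force: [0.4, 0.2, -0.1]
opening: 0.248
grip_force: 108.8
```

Run:
```python
from h import *
i=cam("wrist"); s=bot.observe(); t=s["tool_pos"]; print(t,vise(t),s["ft_force"])
im,d=viewer.capture("wrist"); cv2.imwrite("pics/w4.png",im)
im,d=viewer.capture("scene"); cv2.imwrite("pics/s4.png",cv2.resize(im[150:290,180:340],None,fx=4,fy=4,interpolation=cv2.INTER_CUBIC))
P=cloud("s",cam("scene"),d); V=vise(P); m=(d>0)&(V[...,2]>.088)&(V[...,2]<.105)&(abs(V[...,0])<.05)&(abs(V[...,1])<.022)
q=P[m]; print(len(q)); 
if len(q)>50: print(np.linalg.lstsq(np.c_[q[:,:2]-C,np.ones(len(q))],q[:,2],rcond=None)[0])
```

```text
[0.45220758 0.02561386 0.15851102] [-0.10362522 -0.01994447  0.15851102] [ 0.39968877  0.22751977 -0.104985  ]
877
[-7.03714892e-05 -4.26981682e-03  9.45992309e-02]
```

View pics/w4.png

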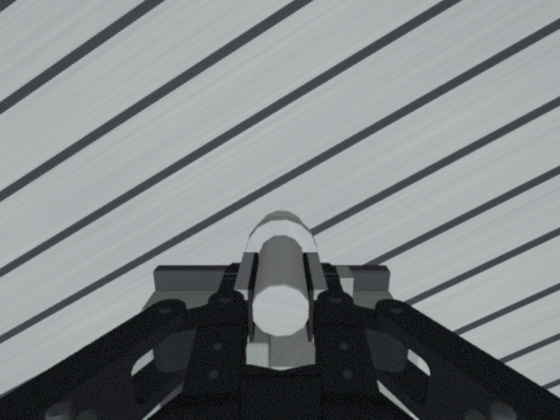

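View pics/s4.png

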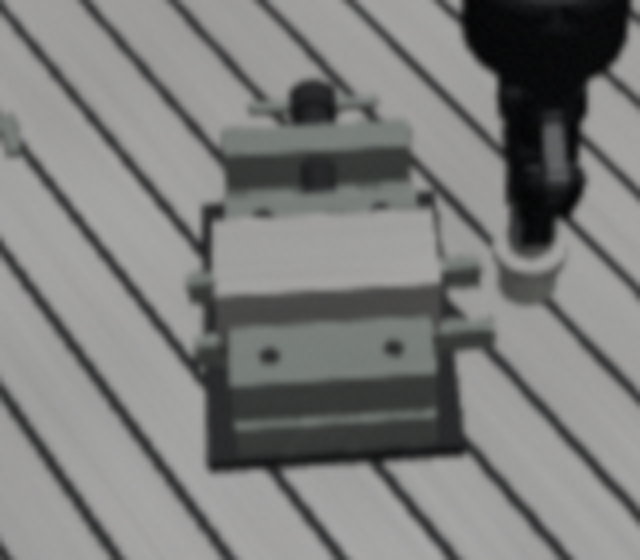

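The block looks level. The drift foot is at (530,275) in the scene crop, just off the end of the screw-side parallel at (465,270).

>>> arm_command([
  [0, -0.4, 0, 0, 0],
  [0, -0.2, 0, 0, 0],
  [0, 0, 0, 0, 0],
  [0, -0.05, 0, 0, 0],
  [0, -0.05, 0, 0, 0],
  [0, -0.05, 0, 0, 0],
  [0, 0, 0, 0, 0],
])

```text
time: 23.78
tool_pos: [0.4572, 0.0221, 0.1579]
eef_rot: [0.258, 0.966, -0.0, -0.0]
ft_force: [-0.3, 0.3, -1.9]
opening: 0.243
grip_force: 108.8
```

>>> arm_command([
  [0, -0.05, 0, 0, 0],
  [0, -0.05, 0, 0, 0],
  [0, -0.05, 0, 0, 0],
  [0, -0.05, 0, 0, 0],
  [0, 0, 0, 0, 0],
])

```text
time: 24.4
tool_pos: [0.4589, 0.0211, 0.1579]
eef_rot: [0.258, 0.966, 0.0, 0.0]
ft_force: [-0.6, 0.2, -1.7]
opening: 0.243
grip_force: 108.8
```

>>> arm_command([
  [0, -0.05, 0, 0, 0],
  [0, -0.05, 0, 0, 0],
  [0, 0, 0, 0, 0],
])

```text
time: 24.78
tool_pos: [0.4598, 0.0206, 0.1579]
eef_rot: [0.258, 0.966, 0.0, 0.0]
ft_force: [-0.4, 0.6, -0.4]
opening: 0.241
grip_force: 108.8
```

>>> arm_command([
  [0, -0.05, 0, 0, 0],
  [0, 0, 0, 0, 0],
])

```text
time: 25.02
tool_pos: [0.4601, 0.0204, 0.1578]
eef_rot: [0.258, 0.966, -0.0, -0.0]
ft_force: [-0.5, 0.2, -1.3]
opening: 0.244
grip_force: 108.8
```

>>> arm_command([
  [0, -0.05, 0, 0, 0],
  [0, 0, 0, 0, 0],
])

```text
time: 25.28
tool_pos: [0.4603, 0.0202, 0.1578]
eef_rot: [0.258, 0.966, 0.0, -0.0]
ft_force: [-1.4, 1.2, 0.3]
opening: 0.245
grip_force: 108.8
```

>>> arm_command([
  [0, -0.05, 0, 0, 0],
  [0, 0, 0, 0, 0],
])

```text
time: 25.52
tool_pos: [0.4605, 0.0201, 0.1577]
eef_rot: [0.258, 0.966, 0.0, -0.001]
ft_force: [-1.8, 2.9, 0.5]
opening: 0.245
grip_force: 108.8
```

>>> arm_command([
  [0, -0.04, 0, 0, 0],
  [0, 0, 0, 0, 0],
  [0, 0, 0, 0, 0],
])

```text
time: 25.9
tool_pos: [0.4608, 0.0199, 0.1577]
eef_rot: [0.258, 0.966, 0.0, -0.001]
ft_force: [-4.1, 2.8, 1.2]
opening: 0.242
grip_force: 108.8
```

Run:
```python
from h import *
for _ in range(4):
    s=bot.observe(); print(s["ft_force"],s["ft_force"][:2]@VX,vise(s["tool_pos"])); viewer.capture("top")
```

```text
[-4.11460222  2.7835294   1.17960879] -4.95430036361116 [-0.09337434 -0.02061707  0.15768422]
[-4.15505094  2.53429373  1.40842326] -4.865248007521882 [-0.09339838 -0.02063735  0.15764554]
[-4.21059915  2.79516005  0.77208132] -5.043337298810219 [-0.09339931 -0.02064263  0.15765255]
[-3.43856471  3.7491811   2.33001197] -4.848996434521594 [-0.09339224 -0.02062415  0.15765448]
```

>>> arm_command([
  [0, 0.3, 0, 0, 0],
  [0, 0.9, 0, 0, 0],
  [0, 0, 0, 0, 0],
  [0, 0, 1.9, 0, 0],
  [0, 0, 2.0, 0, 0],
  [0, 0, 0, 0, 0],
  [0, -0.2, 0, 0, 0],
  [0, -0.1, 0, 0, 0],
  [0, 0, 0, 0, 0],
  [0, 0, 0, 0, 0],
])

```text
time: 27.35
tool_pos: [0.4729, 0.0577, 0.1578]
eef_rot: [0.258, 0.966, -0.0, -0.0]
ft_force: [-0.2, -0.5, -0.2]
opening: 0.241
grip_force: 108.7
```

Run:
```python
from h import *
for _ in range(3):
    s=bot.observe(); print(s["ft_force"],s["ft_force"][:2]@VX,vise(s["tool_pos"])); viewer.capture("top")
```

```text
[-0.21064853 -0.54714139 -0.21408878] 0.08982940406683271 [-0.1016793   0.01816622  0.15782467]
[-0.03079557  0.01332142 -1.63965737] -0.03333913223565255 [-0.10164758  0.01822854  0.15787492]
[-0.08989043  0.6568882  -1.18758347] -0.40510167629429983 [-0.10164414  0.01827218  0.15788765]
```

Contact should come at about x = -97.4 mm, 4 mm further on.

>>> arm_command([
  [0, -0.1, 0, 0, 0],
  [0, -0.1, 0, 0, 0],
  [0, -0.05, 0, 0, 0],
  [0, -0.05, 0, 0, 0],
  [0, 0, 0, 0, 0],
])

```text
time: 28.12
tool_pos: [0.4757, 0.0565, 0.1579]
eef_rot: [0.258, 0.966, -0.0, -0.0]
ft_force: [0.1, 0.1, -0.9]
opening: 0.241
grip_force: 108.7
```

>>> arm_command([
  [0, -0.05, 0, 0, 0],
  [0, 0, 0, 0, 0],
  [0, 0, 0, 0, 0],
])

```text
time: 28.5
tool_pos: [0.4761, 0.0562, 0.1579]
eef_rot: [0.258, 0.966, -0.0, 0.0]
ft_force: [0.4, -0.1, -1.8]
opening: 0.24
grip_force: 108.7
```

>>> arm_command([
  [0, -0.05, 0, 0, 0],
  [0, 0, 0, 0, 0],
  [0, 0, 0, 0, 0],
])

```text
time: 28.88
tool_pos: [0.4765, 0.056, 0.1579]
eef_rot: [0.258, 0.966, -0.0, 0.0]
ft_force: [-0.3, 0.1, -1.2]
opening: 0.241
grip_force: 108.7
```

>>> arm_command([
  [0, -0.05, 0, 0, 0],
  [0, 0, 0, 0, 0],
  [0, 0, 0, 0, 0],
])

```text
time: 29.25
tool_pos: [0.4769, 0.0557, 0.1579]
eef_rot: [0.258, 0.966, -0.0, -0.0]
ft_force: [-0.4, -0.7, -1.4]
opening: 0.249
grip_force: 108.7
```

>>> arm_command([
  [0, -0.05, 0, 0, 0],
  [0, 0, 0, 0, 0],
  [0, 0, 0, 0, 0],
])

```text
time: 29.62
tool_pos: [0.4772, 0.0556, 0.1578]
eef_rot: [0.258, 0.966, 0.0, -0.0]
ft_force: [-0.2, 1.2, -0.7]
opening: 0.248
grip_force: 108.7
```

>>> arm_command([
  [0, -0.05, 0, 0, 0],
  [0, 0, 0, 0, 0],
  [0, 0, 0, 0, 0],
])

```text
time: 30.0
tool_pos: [0.4774, 0.0554, 0.1578]
eef_rot: [0.258, 0.966, 0.0, -0.001]
ft_force: [-2.6, 2.4, -0.1]
opening: 0.24
grip_force: 108.7
```

>>> arm_command([
  [0, -0.05, 0, 0, 0],
  [0, 0, 0, 0, 0],
  [0, 0, 0, 0, 0],
])

```text
time: 30.38
tool_pos: [0.4776, 0.0552, 0.1577]
eef_rot: [0.258, 0.966, 0.0, -0.001]
ft_force: [-4.2, 3.1, 1.6]
opening: 0.239
grip_force: 108.8
```

Run:
```python
from h import *
for _ in range(3):
    s=bot.observe(); print(s["ft_force"],s["ft_force"][:2]@VX,vise(s["tool_pos"])); viewer.capture("top")
```

```text
[-4.15584217  3.12296226  1.64487455] -5.15911093601326 [-0.09630209  0.01836408  0.15768505]
[-3.40118476  2.96555249  0.98207957] -4.426308617164826 [-0.09632296  0.01837579  0.15770086]
[-3.423171    3.75531333  0.636346  ] -4.838701710354898 [-0.09632333  0.01838341  0.15767982]
```

Neither parallel slid. Backing off to set the drift down on the clear bench beside the vise.

>>> arm_command([
  [0, 0.4, 0, 0, 0],
  [0, 2.0, 0, 0, 0],
  [0, 3.0, 0, 0, 0],
  [0, 0, 0, 0, 0],
  [0, 0, 0, 1.5, 0],
  [0, 0, 0, 1.5, 0],
  [0, 0, 0, 0.3, 0],
  [0, 0, 0, 0.1, 0],
  [0, 0, 0, 0, 0],
  [0, 0, 0, 0, 0],
])

```text
time: 31.78
tool_pos: [0.4318, 0.0818, 0.1242]
eef_rot: [0.258, 0.966, 0.0, 0.0]
ft_force: [-0.4, 0.4, -1.2]
opening: 0.238
grip_force: 108.7
```

>>> arm_command([
  [0, 0, 0, 0.1, 0],
  [0, 0, 0, 0.1, 0],
  [0, 0, 0, 0, 0],
  [0, 0, 0, 0, 0],
])

```text
time: 32.28
tool_pos: [0.4314, 0.0819, 0.1219]
eef_rot: [0.258, 0.966, -0.0, -0.0]
ft_force: [-0.1, 0.7, -0.9]
opening: 0.243
grip_force: 108.7
```

>>> arm_command([
  [0, 0, 0, 0.05, 0],
  [0, 0, 0, 0, 0],
  [0, 0, 0, 0, 0],
])

```text
time: 32.65
tool_pos: [0.4315, 0.0818, 0.1216]
eef_rot: [0.258, 0.966, 0.0, 0.0]
ft_force: [-1.2, 0.6, 1.1]
opening: 0.245
grip_force: 108.8
```

>>> arm_command([
  [0, 0, 0, 0.05, 0],
  [0, 0, 0, 0, 0],
  [0, 0, 0, 0, 0],
])

```text
time: 33.02
tool_pos: [0.4316, 0.0818, 0.1215]
eef_rot: [0.258, 0.966, -0.0, 0.0]
ft_force: [-2.2, -0.2, 6.3]
opening: 0.243
grip_force: 109.1
```

>>> arm_command([
  [26, 0, 0, 0, 0],
  [30, 0, 0, 0, 0],
  [40, 0, 0, 0, 0],
  [60, 0, 0, 0, 0],
  [90, 0, 0, 0, 0],
  [100, 0, 0, 0, 0],
  [100, 0, 0, 0, 0],
  [100, 0, 0, 0, 0],
  [100, 0, 0, 0, 0],
  [100, 0, 0, -1, 0],
  [100, 0, 0, -3, 0],
  [100, 0, 0, -5, 0],
  [100, 0, 0, -5, 0],
  [100, 0, 0, -4, 0],
  [100, 0, 0, 0, 0],
  [100, 0, 0, 0, 0],
])

```text
time: 35.02
tool_pos: [0.4309, 0.0818, 0.3008]
eef_rot: [0.258, 0.966, -0.0, -0.0]
ft_force: [-0.3, 0.8, 0.2]
opening: 1.002
grip_force: 0.0
```

Run:
```python
from h import *
i=cam("wrist"); im,d=viewer.capture("wrist"); cv2.imwrite("pics/w5.png",im)
im,d=viewer.capture("scene"); cv2.imwrite("pics/s5.png",cv2.resize(im[130:370,150:450],None,fx=2.5,fy=2.5,interpolation=cv2.INTER_CUBIC))
V=vise(cloud("s",cam("scene"),d)); P=cloud("s",cam("scene"),d)
m=(d>0)&(V[...,2]>.088)&(V[...,2]<.105)&(abs(V[...,0])<.05)&(abs(V[...,1])<.022); q=P[m]
print(len(q),np.linalg.lstsq(np.c_[q[:,:2]-C,np.ones(len(q))],q[:,2],rcond=None)[0] if len(q)>50 else "")
```

```text
862 [ 0.00135683 -0.0010177   0.09462576]
```

View pics/w5.png

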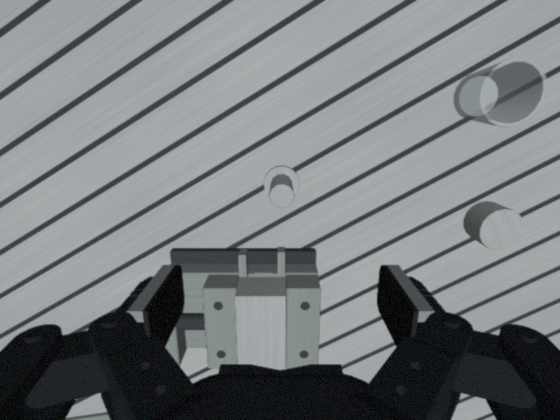

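View pics/s5.png

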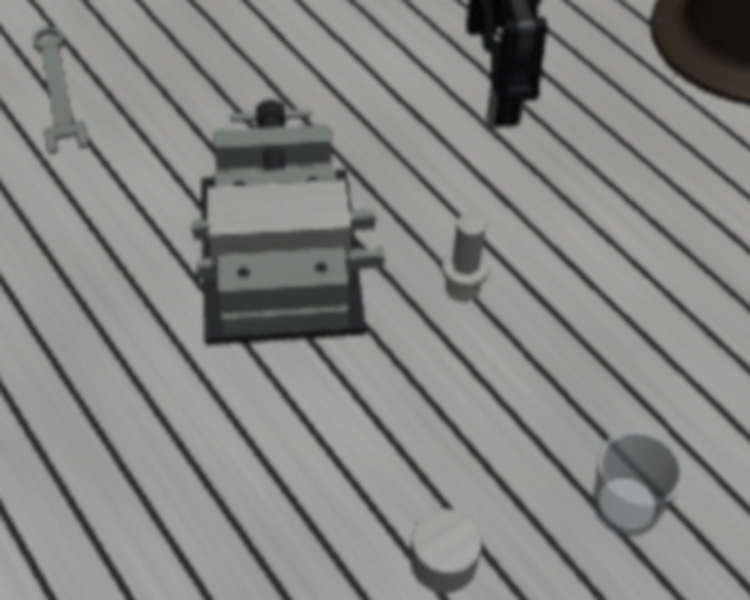

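The drift stands upright on the bench at (467,260) in the scene crop. The block is level at (280,210), both parallels stick out in place, and the wrench, slug and cup look undisturbed.

```bash
python3 -c "
from bench import bot
print(bot.job_done())"
```

```text
the job is handed in; nothing more can be done
None
```

The job is handed in, verdict not shown: the block measured flat, neither parallel slid when nudged at about 4–5 N (screw side first), the drift stands upright on the bench, and the cup, slug and wrench were not touched.

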